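Seal a dry case and lock its toggle clamp

ROBOT

A 6-joint arm with a two-finger parallel gripper is mounted at the origin on the work surface. World frame = base frame: x ahead of the robot, y to its left, z up, the work surface at z = 0. Lengths are in m, angles in degrees, forces in N, time in s.
With the tool pointing down it reaches from about 0.375 to 0.9 m from the base axis. Payload 3.1 kg.
Tool frame: the origin (TCP) lies on the centre line of the jaws, within the pads' length; the fingertips stand 25 mm ahead of it and the grasp point (between the pads) lies 6 mm ahead of it; z points along the fingers, y is the line along which they close (so a half turn about z gives the same grasp; the last joint's range is limited). The gripper opens to 87 mm and grips with 3 to 60 N. Pads are 19 mm wide; open, the fingers measure 117 mm over their backs; the gripper's body (75 mm by 190 mm) begins 51 mm behind the grasp point.
Start: joints at [55.434, 30.224, 82.088, -0, 67.689, -10.227], TCP at [0.258, 0.569, 0.248] pointing down, gripper open.
Joint ranges: [-176.69, 176.69], [-43.24, 126.21], [12.49, 139.97], [-82, 262], [0, 151.66], [-163.58, 163.58]. Speed limits (degrees/s): [159.86, 159.86, 180, 180, 180, 180].

INTERFACE

Orientations are given as a 3x3 rotation matrix whose columns are the frame's x, y, z axes.
In Python, from rig import * gives the robot as it stands.
- The arm moves only by the tool step_arm, never from a script. Its argument "steps" is a list of rows, each a list of 7 numbers: the shift along the tool's x, y, z normalised to -1 to 1, where 1 is 0.3 m, then the turn, a rotation vector about the tool's x, y, z normalised to -1 to 1, where 1 is 45 degrees, then the gripper's target within -1 to 1 (shut at 1, half-way at 0, fully open at -1). A call has 1 to 8 rows; each row is the pose to reach, as a shift and turn from the pose commanded when the call began, along the tool's axes at that moment; what a row does not reach only later rows make up. A row lasts 1/12 s, in which the tool goes at most 41.7 mm and 7.16 degrees, less where a joint would pass 70% of its speed; a pose out of reach is approached as far as the arm can. A call with a number of a shift or a turn outside -1 to 1 is refused whole. A call with a gripper value outside its range is refused whole. The fingers move at their own pace and stop on an object; the grip force is fixed at half the most. Time passes only in rows, so rows that repeat a pose let the fingers close. It gives the time, the measured TCP pose, the force, the opening and the grip force at its end, in the units of the state.
- read_state(): the state, without advancing time (a new reading comes with each control period).
- capture(name): name is "side" or "top" or "wrist"; returns a dict with "image" (480x640x3 uint8, red, green, blue), "vertical_fov" (degrees; the focal length in pixels is half the picture's height over the tangent of half this angle, whatever the lens; pixels are square), "cx", "cy" (the principal point, pixels), "world_from_camera" (4x4, takes a point from camera to world coordinates); the wrist camera has in their place "T_tool_cam" (4x4, takes a point from camera to tool coordinates, whose origin is the TCP and whose axes are the flange's). Camera axes: x right, y down, z forward; pixel columns grow to the right and rows downward; lengths in m; the calibration is good to about 2 mm. The wrist camera is an equidistant fisheye: a pixel r from the principal point sees the ray r / f radians off the axis. A picture is of the moment at which its call begins: read the wrist's pose just before it. There is no depth.
- hand_in(): hands the job in; it is judged then, once.
The state is a dict: "time_s": time; "joint_positions": joint angles; "qvel": joint speeds; "tau": joint torques, N m; "position": TCP position; "tcp_rot": TCP orientation; "force": force on the tool from outside, world axes, zero at the start; "moment": the same for the moment, N m; "opening": opening from 0.0 (shut) to 1.0 (fully open); "grasp_force": force on a finger pad.
Only numpy, scipy, OpenCV 4.12 (cv2) and the standard library are available. Lean on these libraries where they do the work, as an engineer would, in place of code of your own. Each camera call takes 0.05 s, during which the arm holds its last target. There are 200 camera calls.

TASK

Close the dry case on the model-maker's bench: press its loose yellow lid down at its four corners, one after another, until it sits flush on the grey rim all round; then, with the lid sealed, push the red clamp handle down over centre to its stop, so that the rubber pad holds the lid, and let go. Press gently, since the lid is thin and cracks under a hard blow, and leave the locomotive, the jar and the screwdriver where they are.

Things in the scene. Friction and masses are not known exactly. Their poses are not given: they have to be found in the camera images.
- jig: fixed plywood base board (190 x 290 x 12 mm) carrying an open grey case and, on its -y side, the steel toggle clamp. Origin: on the bench surface under the case's centre, z up. The case is 140 mm along x, 110 along y, its hard rim 70 mm above the origin. The clamp's cheeks reach from y = -96 to -178 mm and up to z = 110 mm; its handle points to -y.
- lid: loose yellow lid, slab 140 x 110 x 8 mm, about 250 g; a shallow plug below keeps it in the case (2 mm play). Origin: centre of the slab's underside, axes as the jig's. It lies 6 mm too high on a black rubber gasket and rocks (the opposite corner may lift) while corners are unpressed. A press of more than 60 N cracks it.
- corner_a (a point): centre of the 20 mm black press mark on the lid's top face, corner towards the jig's -x, +y. Sealed: 78 mm above the jig's origin, loose: 84 mm. The gasket below each corner sinks under about 11 N, stays where it is pressed, and bottoms hard at the rim
- corner_b (a point): the same, corner towards the jig's -x, -y (beside the clamp)
- corner_c (a point): the same, corner towards the jig's +x, -y (beside the clamp)
- corner_d (a point): the same, corner towards the jig's +x, +y
- handle (a joint): clamp handle, rad: 0 = open, rising 1.40 rad above level; it grows as the handle is pushed outwards and down (elevation = 1.40 - value). The pad meets the sealed lid at about 1.1; dead centre is 1.35 (up to about 8 N at the grip before it), then it gives way to its stop at 1.43 and stays locked. Starts open; stays where it is left.
- handle_pivot (a point): hinge axis of the handle, on the clamp's middle plane, 160 mm to -y and 100 mm above the jig's origin; the axis runs along the jig's x
- handle_grip (a point): point on the centre line of the red round grip, 110 mm from the hinge axis. The grip is 20 mm thick and reaches from 55 to 145 mm from the axis; the steel bar between is 12 mm thick
- clamp_arm (a joint): swing of the steel clamp arm, rad, driven by the handle through a link: 0 = open, leaning 5 degrees past upright away from the case, about 1.6 = pad pressed on the lid. Pivots 110 mm to -y and 100 mm above the jig's origin; open, it stands 112 mm above that pivot. Its sprung rubber pad (24 mm across) lands on the lid 10 mm to -y of its centre
- loco: bystander: green and black model locomotive, 110 mm long, 62 mm high, origin under its centre
- paint_jar: bystander: jar with a blue cap, 44 mm across, 55 mm high, origin under its centre
- screwdriver: bystander: screwdriver with a yellow handle, 170 mm long, lying on the bench
There are look-alikes about, which are no part of the job. Of the things like the lid, leave any that is blue or turquoise; of the rest the smaller one is meant.

How it is judged:
By the outcome, as a careful person would: the job done as asked, in the order asked, and still so for the second after the job is handed in, with the robot touching nothing.
It also fails if it takes over 72 s, if anything falls off the work surface, if the arm or the gripper's body presses on something with over 40 N, if the wrist force passes 120 N, or if a joint passes its speed limit or range.

## Working session

There is one attempt and no reset: what is moved stays moved. The work goes in short steps, Python scripts to look and compute and a tool call to move; the robot and the scene stay as the last step left them, time stands still between calls to the robot, and variables do not carry over. Pictures are saved under pics/ and viewed, at most 10 in all, crops included, and the job is handed in when it is done.

Besides the shell and the picture viewer there is one more tool, called after "Emit:" as name([rows], argument=value, ...), one row to a line, values as JSON. step_arm: Moves the arm, as the interface text tells. Scaled input: -1 to 1 covers 0.3 m each way for a shift and 45 degrees each way for a turn. Its arguments: {"type":"object","properties":{"steps":{"type":"array"}},"required":["steps"]}

```bash
ls; mkdir -p pics; python3 - <<'E'
from rig import *
import cv2,pickle
s=read_state();print(s)
for n in("top","side"):
    c=capture(n);cv2.imwrite(f"pics/{n}0.png",c["image"][:,:,::-1]);pickle.dump(c,open(f"{n}0.pkl","wb"))
    print(n,c["vertical_fov"],c["cx"],c["cy"],c["world_from_camera"].round(4).tolist())
E
```

```text
pics
{'time_s': 0.0, 'joint_positions': array([ 5.54330077e+01,  3.02801030e+01,  8.21582447e+01, -1.75137519e-04,
        6.76886195e+01, -1.02271144e+01]), 'qvel': array([-0.0426333 , -0.02126013, -0.04376039,  0.06409192, -0.04340747,
        0.04771731]), 'tau': array([-4.73796626e-04, -4.40047967e+01, -1.76590294e+01,  6.33142982e-02,
        5.82370616e-02, -1.67531516e-04]), 'position': array([0.2571644 , 0.56887919, 0.24654907]), 'tcp_rot': array([[-9.11116876e-01,  4.12146168e-01, -1.25495914e-03],
       [ 4.12147894e-01,  9.11115129e-01, -1.82639506e-03],
       [ 3.90670535e-04, -2.18128813e-03, -9.99997545e-01]]), 'force': array([-0.04184525, -0.01492558,  0.16216785]), 'moment': array([-0.0041637 , -0.01358835, -0.01046285]), 'grasp_force': 0.0, 'opening': 0.9947759225248278}
top 49.68295856338855 331.6734363409411 238.66924008611542 [[0.0247, -0.9802, 0.1963, 0.2944], [-0.9997, -0.0244, 0.0039, 0.0268], [0.001, -0.1963, -0.9805, 1.3025], [0.0, 0.0, 0.0, 1.0]]
side 42.40595678552317 315.95023689380275 243.0421854149932 [[-0.9668, -0.1449, 0.2103, 0.1684], [-0.2542, 0.4652, -0.8479, 1.3676], [0.025, -0.8733, -0.4866, 0.9121], [0.0, 0.0, 0.0, 1.0]]
```

View pics/top0.png

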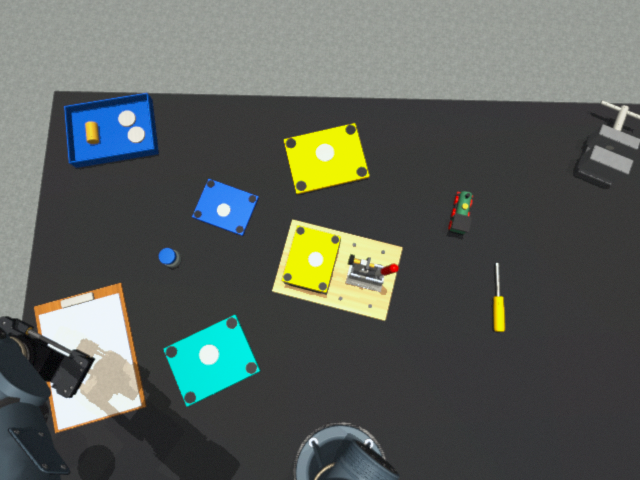

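View pics/side0.png

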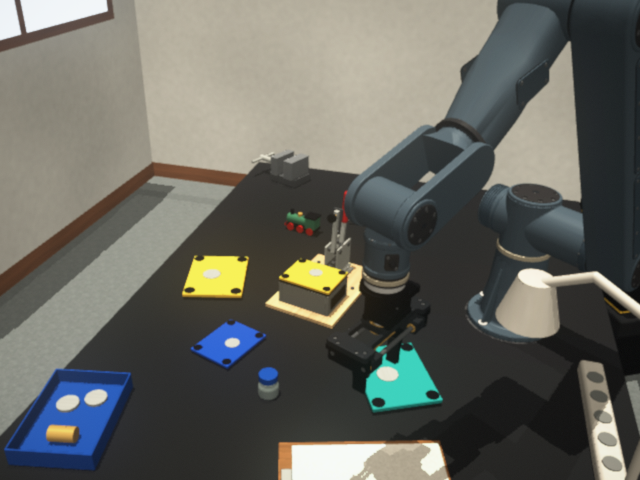

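The top view shows the yellow lid on the jig at (312,258), a larger yellow plate at (326,158), and blue and turquoise plates at (225,207) and (211,360). The lid meant is the smaller yellow one, which lies on the case on the plywood. I'll check it in an enlarged crop.

```bash
python3 - <<'E'
import cv2
i=cv2.imread("pics/top0.png");a=cv2.resize(i[210:330,262:412],None,fx=5,fy=5,interpolation=cv2.INTER_CUBIC);cv2.imwrite("pics/crop.png",a)
E
```

```text
(no output)
```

View pics/crop.png

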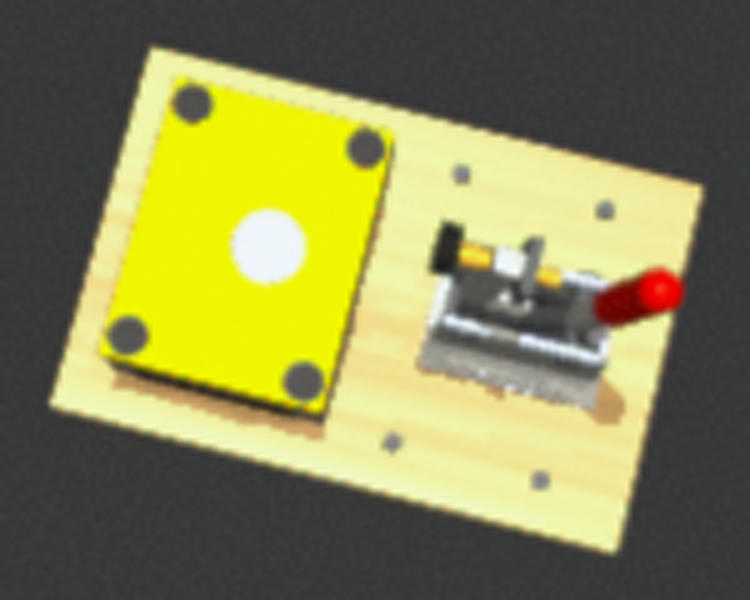

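The crop confirms it: a small yellow lid on the grey case, with marks d (192,103), c (366,148), a (128,335) and b (303,381), the clamp at (520,300) and the red grip leaning right at (640,295).

```bash
cat > h.py <<'E'
import numpy as np,pickle
def ray(c,u,v):
    f=240/np.tan(np.radians(c["vertical_fov"]/2));T=c["world_from_camera"]
    return T[:3,3],T[:3,:3]@np.array([(u-c["cx"])/f,(v-c["cy"])/f,1])
def onz(c,u,v,z):
    o,d=ray(c,u,v);return o+d*(z-o[2])/d[2]
E
python3 - <<'E'
from h import *
c=pickle.load(open("top0.pkl","rb"))
P=lambda X,Y,z:onz(c,(X+.5)/5-.5+262,(Y+.5)/5-.5+210,z)
m={k:P(*p,.084) for k,p in dict(a=(128,335),b=(303,381),c=(366,148),d=(192,103)).items()}
for k in m:print(k,m[k].round(4))
b=[P(*p,.012)[:2] for p in((150,47),(704,185),(615,553),(50,405))]
print(np.round(b,4), [np.linalg.norm(b[i]-b[i-1]).round(4) for i in range(4)])
ctr=sum(m.values())/4;print("ctr",ctr)
x=(m['d']+m['c']-m['a']-m['b'])/2;y=(m['a']+m['d']-m['b']-m['c'])/2
print(np.linalg.norm(x),np.linalg.norm(y),np.degrees(np.arctan2(x[1],x[0])),np.degrees(np.arctan2(-y[0],y[1])))
bx=b[0]+b[1]-b[2]-b[3];print("yaw board",np.degrees(np.arctan2(bx[1],bx[0])));by=b[0]+b[3]-b[1]-b[2];print(np.degrees(np.arctan2(-by[0],by[1])))
print(np.mean(b,0))
E
```

```text
a [0.4444 0.1344 0.084 ]
b [0.4247 0.0512 0.084 ]
c [0.5372 0.0241 0.084 ]
d [0.5572 0.1083 0.084 ]
[[ 0.6015  0.1357]
 [ 0.5367 -0.1475]
 [ 0.3514 -0.1034]
 [ 0.4173  0.1781]] [np.float64(0.189), np.float64(0.2905), np.float64(0.1905), np.float64(0.2891)]
ctr [0.49085536 0.07950545 0.084     ]
0.11579040476696445 0.08604366688134404 -13.262904939330246 -13.332462287316933
yaw board -13.192511452967382
-13.02438213361211
[0.47671429 0.01573073]
```

```bash
cat > plan.py <<'E'
import sys,numpy as np
from scipy.spatial.transform import Rotation as R
from rig import *
O=np.array([.4909,.0795,0]);J=R.from_euler('z',-13.2,degrees=True).as_matrix()
def plan(tip,tilt=0,frac=1,cx=0):
    """tip: jig-frame target of the tool point (cx,0,.025); tilt: body leans to jig +y"""
    s=read_state();M=R.from_matrix(s["tcp_rot"]).as_matrix()
    Rd=J@R.from_euler('x',-tilt,degrees=True).as_matrix()@np.array([[0,1,0],[1,0,0],[0,0,-1.]])
    p=O+J@np.array(tip)-Rd@[cx,0,.025]
    d=M.T@(p-s["position"])*frac;w=R.from_matrix(M.T@Rd).as_rotvec(degrees=True)*frac
    print("shift",(d/.3).round(4),"turn",(w/45).round(4),"rows",np.ceil(max(np.linalg.norm(d)/.0417,np.linalg.norm(w)/7.16)))
def now(cx=0):
    s=read_state();print("t",s["time_s"],"tip jig mm",(J.T@(s["position"]+s["tcp_rot"]@[cx,0,.025]-O)*1e3).round(1),"F",s["force"].round(1),"op",round(s["opening"],2))
E
python3 -c "
from plan import *
now();plan([-.058,.043,.16],0,.5)"
```

```text
t 0.1 tip jig mm [-339.3  423.1  221.7] F [-0.4 -0.4  0.3] op 1.0
shift [-0.5824 -0.5309  0.1036] turn [-1.200e-03  7.000e-04  8.762e-01] rows 6.0
```

Emit:
step_arm([
  [-0.58,-0.53,0.1,0,0,0.876,1],
  [-0.58,-0.53,0.1,0,0,0.876,1],
  [-0.58,-0.53,0.1,0,0,0.876,1],
  [-0.58,-0.53,0.1,0,0,0.876,1],
  [-0.58,-0.53,0.1,0,0,0.876,1],
  [-0.58,-0.53,0.1,0,0,0.876,1],
  [-0.58,-0.53,0.1,0,0,0.876,1],
  [-0.58,-0.53,0.1,0,0,0.876,1],
])

```text
time_s: 0.77
position: [0.3509, 0.3516, 0.2172]
tcp_rot: [[-0.44, 0.898, -0.001], [0.898, 0.44, -0.0], [0.0, -0.001, -1.0]]
force: [0.2, -0.5, -0.3]
opening: 0.48
grasp_force: 0.0
```

```bash
python3 -c "
from plan import *
now();plan([-.058,.043,.13],0)"
```

```text
t 0.7667 tip jig mm [-198.4  233.   192.2] F [ 0.2 -0.5 -0.3] op 0.48
shift [-0.7865 -0.0383  0.2073] turn [-1.600e-03  2.000e-04  8.727e-01] rows 6.0
```

Emit:
step_arm([
  [-0.786,-0.038,0.2,0,0,0.873,1],
  [-0.786,-0.038,0.2,0,0,0.873,1],
  [-0.786,-0.038,0.2,0,0,0.873,1],
  [-0.786,-0.038,0.2,0,0,0.873,1],
  [-0.786,-0.038,0.2,0,0,0.873,1],
  [-0.786,-0.038,0.2,0,0,0.873,1],
  [-0.786,-0.038,0.2,0,0,0.873,1],
  [-0.786,-0.038,0.2,0,0,0.873,1],
])

```text
time_s: 1.43
position: [0.4456, 0.136, 0.1571]
tcp_rot: [[0.227, 0.974, -0.0], [0.974, -0.227, 0.0], [0.0, -0.0, -1.0]]
force: [-0.4, -0.0, 0.6]
opening: 0.009
grasp_force: 0.0
```

```bash
python3 - <<'E'
from plan import *
import cv2
now();plan([-.058,.043,.09],0)
a=capture("side")["image"][200:360,220:440];b=capture("wrist")["image"]
o=np.zeros((600,800,3),np.uint8);o[:320,:440]=cv2.resize(a,None,fx=2,fy=2);o[320:,:373]=cv2.resize(b,(373,280))
cv2.imwrite("pics/a.png",np.hstack([cv2.resize(a,(440,320)),cv2.resize(b,(352,320))[:,:]])[:,:,::-1][:,:800])
E
```

```text
t 1.4333 tip jig mm [-57.   44.7 132.1] F [-0.4 -0.   0.6] op 0.01
shift [-0.0057 -0.0032  0.1405] turn [-0.0005 -0.0005  0.0016] rows 2.0
```

View pics/a.png

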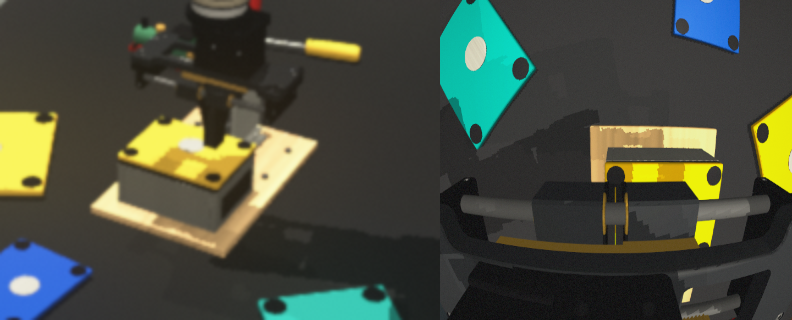

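The closed fingers sit over mark a: in the wrist view the mark at (616,176) lies right at the fingertips. The clamp is clear of the gripper, so I can descend.

Emit:
step_arm([
  [-0.006,-0.003,0.08,0,0,0,1],
  [-0.006,-0.003,0.14,0,0,0,1],
  [-0.006,-0.003,0.15,0,0,0,1],
  [-0.006,-0.003,0.155,0,0,0,1],
  [-0.006,-0.003,0.16,0,0,0,1],
  [-0.006,-0.003,0.163,0,0,0,1],
  [-0.006,-0.003,0.165,0,0,0,1],
  [-0.006,-0.003,0.165,0,0,0,1],
])

```text
time_s: 2.2
position: [0.4437, 0.1356, 0.1093]
tcp_rot: [[0.226, 0.974, 0.002], [0.974, -0.226, 0.001], [0.001, 0.002, -1.0]]
force: [-1.8, 3.1, 4.9]
opening: 0.004
grasp_force: 2.4
```

```bash
python3 -c "
from plan import *
now()"
```

```text
t 2.2 tip jig mm [-58.7  43.8  84.3] F [-1.8  3.1  4.9] op 0.0
```

Emit:
step_arm([
  [0,0,0.003,0,0,0,1],
  [0,0,0.006,0,0,0,1],
  [0,0,0.009,0,0,0,1],
  [0,0,0.012,0,0,0,1],
  [0,0,0.015,0,0,0,1],
  [0,0,0.018,0,0,0,1],
  [0,0,0.021,0,0,0,1],
  [0,0,0.021,0,0,0,1],
])

```text
time_s: 2.87
position: [0.4436, 0.1359, 0.1045]
tcp_rot: [[0.226, 0.974, 0.003], [0.974, -0.226, 0.002], [0.002, 0.002, -1.0]]
force: [-4.2, 5.5, 20.2]
opening: 0.007
grasp_force: 10.4
```

```bash
python3 -c "
from plan import *
now()"
```

```text
t 2.8667 tip jig mm [-58.9  44.2  79.5] F [-4.2  5.5 20.2] op 0.01
```

Emit:
step_arm([
  [0,0,0.002,0,0,0,1],
  [0,0,0.004,0,0,0,1],
  [0,0,0.005,0,0,0,1],
  [0,0,0.005,0,0,0,1],
])

```text
time_s: 3.2
position: [0.4435, 0.136, 0.1043]
tcp_rot: [[0.226, 0.974, 0.003], [0.974, -0.226, 0.002], [0.002, 0.003, -1.0]]
force: [-5.4, 4.8, 31.9]
opening: 0.003
grasp_force: 16.5
```

```bash
python3 -c "
from plan import *
now()"
```

```text
t 3.2 tip jig mm [-58.9  44.2  79.3] F [-5.4  4.8 31.9] op 0.0
```

Corner a has bottomed: force rises 12 N over 0.2 mm. I'll lift and go to b.

Emit:
step_arm([
  [0,0,-0.01,0,0,0,1],
  [0,0,-0.1,0,0,0,1],
  [0,0,-0.15,0,0,0,1],
  [0,0,-0.15,0,0,0,1],
])

```text
time_s: 3.53
position: [0.4456, 0.1351, 0.1485]
tcp_rot: [[0.225, 0.974, 0.008], [0.974, -0.225, 0.0], [0.002, 0.008, -1.0]]
force: [0.8, 0.1, -0.3]
opening: 0.001
grasp_force: 0.0
```

```bash
python3 -c "
from plan import *
now();plan([-.058,-.041,.115],12,cx=.0095)"
```

```text
t 3.5333 tip jig mm [-56.6  43.8 123.5] F [ 0.8  0.1 -0.3] op 0.0
shift [-0.2963 -0.005   0.023 ] turn [ 0.0099 -0.2695  0.003 ] rows 3.0
```

Emit:
step_arm([
  [-0.1,-0.005,0.008,0,-0.14,0,1],
  [-0.2,-0.005,0.015,0,-0.27,0,1],
  [-0.296,-0.005,0.023,0,-0.27,0,1],
  [-0.296,-0.005,0.023,0,-0.27,0,1],
  [-0.296,-0.005,0.023,0,-0.27,0,1],
])

```text
time_s: 3.95
position: [0.4213, 0.0481, 0.1381]
tcp_rot: [[0.223, 0.974, -0.049], [0.952, -0.228, -0.204], [-0.21, -0.001, -0.978]]
force: [-0.2, 1.5, 0.1]
opening: 0.006
grasp_force: 0.0
```

```bash
python3 -c "
from plan import *
import cv2
now(.0095);plan([-.058,-.041,.08],12,cx=.0095);plan([-.058,-.041,.09],12,cx=.0095)
cv2.imwrite('pics/b.png',cv2.resize(capture('side')['image'][180:340,230:450],None,fx=3,fy=3)[:,:,::-1])"
```

```text
t 3.95 tip jig mm [-60.6 -42.4 111.6] F [-0.2  1.5  0.1] op 0.01
shift [0.0266 0.0086 0.1022] turn [-0.0008  0.0029  0.0009] rows 1.0
shift [0.0196 0.0085 0.0696] turn [-0.0008  0.0029  0.0009] rows 1.0
```

View pics/b.png

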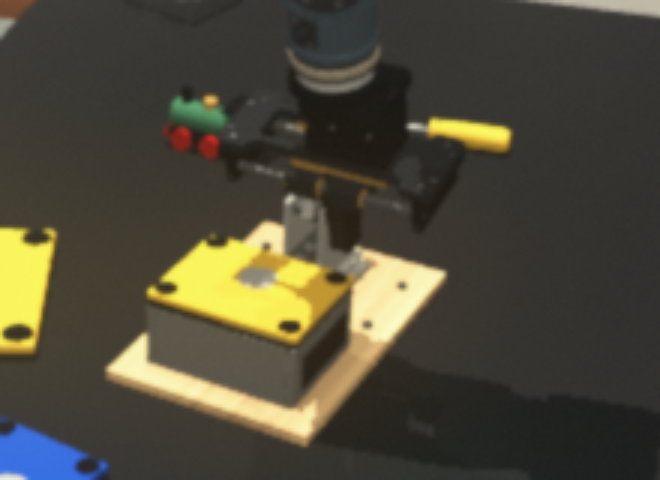

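The pressing tip is over mark b (337,278) and the gripper is clear of the clamp. Descending.

Emit:
step_arm([
  [0.016,0.0085,0.05,0,0,0,1],
  [0.02,0.0085,0.07,0,0,0,1],
  [0.0215,0.0085,0.078,0,0,0,1],
  [0.0224,0.0085,0.083,0,0,0,1],
  [0.0234,0.0085,0.088,0,0,0,1],
  [0.0244,0.0085,0.092,0,0,0,1],
  [0.0254,0.0085,0.096,0,0,0,1],
  [0.0266,0.0085,0.1,0,0,0,1],
])

```text
time_s: 4.67
position: [0.4245, 0.0496, 0.1082]
tcp_rot: [[0.221, 0.974, -0.047], [0.952, -0.226, -0.205], [-0.211, 0.0, -0.978]]
force: [-2.7, 0.6, 8.4]
opening: 0.009
grasp_force: 4.5
```

```bash
python3 -c "
from plan import *
now(.0095)"
```

```text
t 4.6667 tip jig mm [-57.8 -40.3  81.8] F [-2.7  0.6  8.4] op 0.01
```

Emit:
step_arm([
  [0.0007,0,0.003,0,0,0,1],
  [0.0013,0,0.006,0,0,0,1],
  [0.002,0,0.009,0,0,0,1],
  [0.0026,0,0.012,0,0,0,1],
  [0.0032,0,0.015,0,0,0,1],
  [0.0032,0,0.015,0,0,0,1],
])

```text
time_s: 5.17
position: [0.4243, 0.0496, 0.1047]
tcp_rot: [[0.221, 0.974, -0.047], [0.952, -0.226, -0.206], [-0.211, 0.001, -0.977]]
force: [-4.0, 2.2, 19.5]
opening: 0.0
grasp_force: 9.3
```

```bash
python3 -c "
from plan import *
now(.0095)"
```

```text
t 5.1667 tip jig mm [-58.  -40.4  78.2] F [-4.   2.2 19.5] op 0.0
```

Emit:
step_arm([
  [0.0005,0,0.0025,0,0,0,1],
  [0.001,0,0.005,0,0,0,1],
  [0.001,0,0.005,0,0,0,1],
])

```text
time_s: 5.42
position: [0.4243, 0.0495, 0.1044]
tcp_rot: [[0.221, 0.974, -0.046], [0.952, -0.226, -0.207], [-0.212, 0.002, -0.977]]
force: [-4.2, 4.6, 30.6]
opening: 0.002
grasp_force: 15.6
```

```bash
python3 -c "
from plan import *
now(.0095)"
```

```text
t 5.4167 tip jig mm [-58.  -40.4  77.9] F [-4.2  4.6 30.6] op 0.0
```

Corner b has bottomed. Lift and traverse to c.

Emit:
step_arm([
  [-0.005,0,-0.02,0,0,0,1],
  [-0.02,0,-0.095,0,0,0,1],
  [-0.022,0,-0.105,0,0,0,1],
  [-0.022,0.13,-0.105,0,0,0,1],
  [-0.022,0.26,-0.105,0,0,0,1],
  [-0.022,0.387,-0.105,0,0,0,1],
  [-0.022,0.387,-0.105,0,0,0,1],
  [-0.022,0.387,-0.105,0,0,0,1],
])

```text
time_s: 6.08
position: [0.5399, 0.0227, 0.1332]
tcp_rot: [[0.222, 0.974, -0.045], [0.952, -0.227, -0.205], [-0.21, 0.002, -0.978]]
force: [-1.1, 0.1, 0.2]
opening: 0.003
grasp_force: 0.0
```

```bash
python3 -c "
from plan import *
now(.0095);plan([.058,-.041,.08],12,cx=.0095)"
```

```text
t 6.0833 tip jig mm [ 60.8 -40.  106.8] F [-1.1  0.1  0.2] op 0.0
shift [ 0.0155 -0.0092  0.0881] turn [0.0035 0.0028 0.001 ] rows 1.0
```

Emit:
step_arm([
  [0.006,-0.007,0.035,0,0,0,1],
  [0.01,-0.007,0.055,0,0,0,1],
  [0.0115,-0.007,0.063,0,0,0,1],
  [0.0125,-0.007,0.068,0,0,0,1],
  [0.0135,-0.007,0.073,0,0,0,1],
  [0.0145,-0.007,0.078,0,0,0,1],
  [0.0155,-0.007,0.082,0,0,0,1],
  [0.016,-0.007,0.085,0,0,0,1],
])

```text
time_s: 6.75
position: [0.5349, 0.0233, 0.1086]
tcp_rot: [[0.22, 0.974, -0.048], [0.952, -0.226, -0.206], [-0.211, -0.001, -0.977]]
force: [-2.7, 0.7, 8.1]
opening: 0.007
grasp_force: 4.5
```

```bash
python3 -c "
from plan import *
now(.0095)"
```

```text
t 6.75 tip jig mm [ 55.7 -40.6  82.2] F [-2.7  0.7  8.1] op 0.01
```

Emit:
step_arm([
  [0.0007,0,0.003,0,0,0,1],
  [0.0013,0,0.006,0,0,0,1],
  [0.002,0,0.009,0,0,0,1],
  [0.0026,0,0.012,0,0,0,1],
  [0.0032,0,0.015,0,0,0,1],
  [0.0035,0,0.0165,0,0,0,1],
  [0.0035,0,0.0165,0,0,0,1],
])

```text
time_s: 7.33
position: [0.5352, 0.023, 0.105]
tcp_rot: [[0.22, 0.974, -0.047], [0.952, -0.225, -0.207], [-0.212, 0.0, -0.977]]
force: [-4.1, 0.4, 16.4]
opening: 0.006
grasp_force: 8.0
```

```bash
python3 -c "
from plan import *
now(.0095)"
```

```text
t 7.3333 tip jig mm [ 56.  -41.   78.6] F [-4.1  0.4 16.4] op 0.01
```

Emit:
step_arm([
  [0.0005,0,0.0025,0,0,0,1],
  [0.001,0,0.005,0,0,0,1],
  [0.0015,0,0.007,0,0,0,1],
  [0.0015,0,0.007,0,0,0,1],
])

```text
time_s: 7.67
position: [0.5352, 0.023, 0.1047]
tcp_rot: [[0.22, 0.974, -0.047], [0.952, -0.225, -0.208], [-0.213, 0.001, -0.977]]
force: [-5.9, 2.1, 27.0]
opening: 0.005
grasp_force: 14.0
```

```bash
python3 -c "
from plan import *
now(.0095)"
```

```text
t 7.6667 tip jig mm [ 56.1 -40.9  78.2] F [-5.9  2.1 27. ] op 0.0
```

Corner c has bottomed. Now d.

Emit:
step_arm([
  [-0.005,0,-0.02,0,0,0,1],
  [-0.02,0,-0.095,0,0,0,1],
  [-0.022,0,-0.105,0,0,0,1],
  [0.08,0.004,-0.13,0,0,0,1],
  [0.18,0.004,-0.15,0,0,0,1],
  [0.252,0.004,-0.163,0,0,0,1],
  [0.252,0.004,-0.163,0,0,0,1],
  [0.252,0.004,-0.163,0,0,0,1],
])

```text
time_s: 8.33
position: [0.5558, 0.1059, 0.1318]
tcp_rot: [[0.218, 0.975, -0.047], [0.953, -0.223, -0.205], [-0.211, 0.0, -0.978]]
force: [0.2, -0.6, -0.0]
opening: 0.004
grasp_force: 0.0
```

```bash
python3 -c "
from plan import *
now(.0095);plan([.058,.043,.08],12,cx=.0095)"
```

```text
t 8.3333 tip jig mm [ 57.1  44.5 105.4] F [ 0.2 -0.6 -0. ] op 0.0
shift [0.0125 0.0029 0.0839] turn [0.0016 0.0037 0.0065] rows 1.0
```

Emit:
step_arm([
  [0.006,0.003,0.035,0,0,0,1],
  [0.009,0.003,0.052,0,0,0,1],
  [0.01,0.003,0.06,0,0,0,1],
  [0.011,0.003,0.065,0,0,0,1],
  [0.012,0.003,0.07,0,0,0,1],
  [0.013,0.003,0.075,0,0,0,1],
  [0.014,0.003,0.08,0,0,0,1],
  [0.015,0.003,0.083,0,0,0,1],
])

```text
time_s: 9.0
position: [0.556, 0.1031, 0.1079]
tcp_rot: [[0.221, 0.974, -0.049], [0.952, -0.226, -0.207], [-0.212, -0.001, -0.977]]
force: [-2.5, -1.5, 8.0]
opening: 0.009
grasp_force: 3.9
```

```bash
python3 -c "
from plan import *
now(.0095)"
```

```text
t 9.0 tip jig mm [58.  41.8 81.4] F [-2.5 -1.5  8. ] op 0.01
```

Emit:
step_arm([
  [0.0007,0,0.003,0,0,0,1],
  [0.0013,0,0.006,0,0,0,1],
  [0.002,0,0.009,0,0,0,1],
  [0.0026,0,0.012,0,0,0,1],
  [0.0032,0,0.015,0,0,0,1],
  [0.0038,0,0.018,0,0,0,1],
  [0.0038,0,0.018,0,0,0,1],
])

```text
time_s: 9.58
position: [0.5562, 0.1032, 0.1043]
tcp_rot: [[0.221, 0.974, -0.048], [0.952, -0.226, -0.207], [-0.213, 0.0, -0.977]]
force: [-3.8, 0.2, 17.9]
opening: 0.007
grasp_force: 8.4
```

```bash
python3 -c "
from plan import *
now(.0095)"
```

```text
t 9.5833 tip jig mm [58.1 41.9 77.8] F [-3.8  0.2 17.9] op 0.01
```

Emit:
step_arm([
  [0.0005,0,0.0025,0,0,0,1],
  [0.001,0,0.005,0,0,0,1],
  [0.0013,0,0.006,0,0,0,1],
  [0.0013,0,0.006,0,0,0,1],
])

```text
time_s: 9.92
position: [0.5562, 0.1032, 0.1041]
tcp_rot: [[0.221, 0.974, -0.047], [0.952, -0.226, -0.208], [-0.213, 0.001, -0.977]]
force: [-7.6, 0.7, 26.9]
opening: 0.011
grasp_force: 13.2
```

Emit:
step_arm([
  [-0.005,0,-0.02,0,0,0,1],
  [-0.02,0,-0.095,0,0,0,1],
  [-0.022,0,-0.105,0,0,0,1],
  [-0.022,-0.13,-0.105,0,0,0,1],
  [-0.022,-0.26,-0.105,0,0,0,1],
  [-0.022,-0.387,-0.105,0,0,0,1],
  [-0.022,-0.387,-0.105,0,0,0,1],
  [-0.022,-0.387,-0.105,0,0,0,1],
])

```text
time_s: 10.58
position: [0.4407, 0.1306, 0.1314]
tcp_rot: [[0.219, 0.975, -0.05], [0.953, -0.224, -0.205], [-0.211, -0.002, -0.977]]
force: [0.7, -0.1, -0.5]
opening: 0.008
grasp_force: 0.0
```

```bash
python3 -c "
from plan import *
now(.0095);plan([-.058,.043,.08],12,cx=.0095)"
```

```text
t 10.5833 tip jig mm [-60.6  42.3 105. ] F [ 0.7 -0.1 -0.5] op 0.01
shift [0.0196 0.0085 0.081 ] turn [-0.0018  0.0044  0.0061] rows 1.0
```

Emit:
step_arm([
  [0.01,0.006,0.035,0,0,0,1],
  [0.012,0.006,0.055,0,0,0,1],
  [0.014,0.006,0.065,0,0,0,1],
  [0.016,0.006,0.075,0,0,0,1],
  [0.018,0.006,0.083,0,0,0,1],
  [0.0195,0.006,0.089,0,0,0,1],
  [0.0205,0.006,0.094,0,0,0,1],
  [0.0205,0.006,0.094,0,0,0,1],
])

```text
time_s: 11.25
position: [0.4457, 0.1297, 0.1043]
tcp_rot: [[0.221, 0.974, -0.046], [0.952, -0.226, -0.206], [-0.211, 0.001, -0.977]]
force: [-1.6, -0.2, 13.2]
opening: 0.006
grasp_force: 6.8
```

```bash
python3 -c "
from plan import *
now(.0095)"
```

```text
t 11.25 tip jig mm [-55.5  42.5  77.9] F [-1.6 -0.2 13.2] op 0.01
```

Emit:
step_arm([
  [0.0005,0,0.0025,0,0,0,1],
  [0.001,0,0.005,0,0,0,1],
  [0.0013,0,0.006,0,0,0,1],
  [0.0013,0,0.006,0,0,0,1],
])

```text
time_s: 11.58
position: [0.4456, 0.1297, 0.1041]
tcp_rot: [[0.221, 0.974, -0.045], [0.952, -0.225, -0.207], [-0.212, 0.002, -0.977]]
force: [-4.3, 1.0, 26.7]
opening: 0.009
grasp_force: 13.3
```

Emit:
step_arm([
  [-0.005,0,-0.02,0,0,0,1],
  [-0.03,0,-0.13,0,0,0,1],
  [-0.06,0,-0.26,0,0.1,0,1],
  [-0.09,0,-0.39,0,0.27,0,1],
  [-0.1,0,-0.48,0,0.27,0,1],
  [-0.1,0,-0.6,0,0.27,0,1],
  [-0.1,0,-0.6,0,0.27,0,1],
  [-0.1,0,-0.6,0,0.27,0,1],
])

```text
time_s: 12.25
position: [0.4485, 0.1383, 0.2854]
tcp_rot: [[0.226, 0.974, 0.006], [0.974, -0.226, 0.0], [0.002, 0.006, -1.0]]
force: [-0.0, -0.5, 0.4]
opening: 0.006
grasp_force: 0.0
```

```bash
python3 -c "
from plan import *
import cv2
now()
cv2.imwrite('pics/c.png',np.hstack([cv2.resize(capture(n)['image'][y:y+110,x:x+130],None,fx=3,fy=3,interpolation=2) for n,y,x in(('side',200,260),('top',210,265))])[:,:,::-1])"
```

```text
t 12.25 tip jig mm [-54.6  47.6 260.4] F [-0.  -0.5  0.4] op 0.01
```

View pics/c.png

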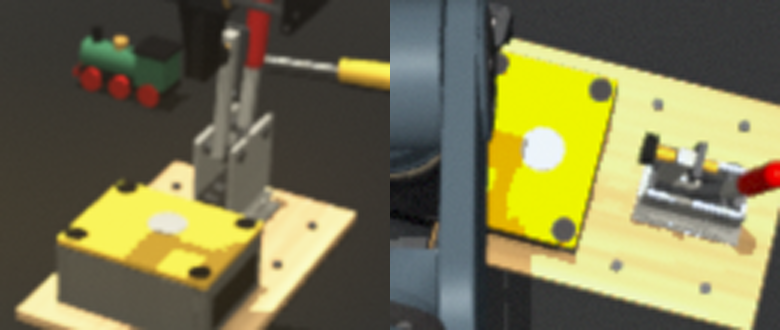

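The lid now looks flush all round on the grey rim, with the corners level at (127,187), (248,223), (75,234) and (200,272). The handle still stands up at x=0. Next I move above the gap in front of it.

```bash
python3 -c "
from plan import *
plan([0,-.145,.262],0);plan([0,-.145,.216],0)
for e in range(80,-8,-8):
    a=np.radians(e);y=-160-115*np.cos(a)+10*np.sin(a)+9.5;z=100+115*np.sin(a)+10*np.cos(a)
    print(e,round(y,1),round(z,1),'rel start',((y+145)/300).round(3),(-(z-216)/300).round(3))
"
```

```text
shift [-0.6405  0.1876 -0.0147] turn [-0.0018  0.0008  0.0036] rows 5.0
shift [-0.6404  0.1878  0.1386] turn [-0.0018  0.0008  0.0036] rows 5.0
80 -160.6 215.0 rel start -0.052 0.003
72 -176.5 212.5 rel start -0.105 0.012
64 -191.9 207.7 rel start -0.156 0.028
56 -206.5 200.9 rel start -0.205 0.05
48 -220.0 192.2 rel start -0.25 0.079
40 -232.2 181.6 rel start -0.291 0.115
32 -242.7 169.4 rel start -0.326 0.155
24 -251.5 155.9 rel start -0.355 0.2
16 -258.3 141.3 rel start -0.378 0.249
8 -263.0 125.9 rel start -0.393 0.3
0 -265.5 110.0 rel start -0.402 0.353
```

Emit:
step_arm([
  [-0.1,0.05,-0.03,0,0,0,1],
  [-0.22,0.1,-0.03,0,0,0,1],
  [-0.34,0.15,-0.03,0,0,0,1],
  [-0.46,0.188,-0.03,0,0,0,1],
  [-0.57,0.188,-0.03,0,0,0,1],
  [-0.63,0.188,-0.03,0,0,0,1],
  [-0.64,0.188,-0.03,0,0,0,1],
  [-0.64,0.188,-0.03,0,0,0,1],
])

```text
time_s: 13.02
position: [0.4577, -0.062, 0.2905]
tcp_rot: [[0.228, 0.974, -0.004], [0.974, -0.228, 0.002], [0.001, -0.004, -1.0]]
force: [1.0, 1.1, -0.1]
opening: 0.006
grasp_force: 0.0
```

```bash
python3 -c "
from plan import *
now();plan([0,-.146,.217],0)"
```

```text
t 13.0167 tip jig mm [-1.000e-01 -1.453e+02  2.655e+02] F [ 1.   1.1 -0.1] op 0.01
shift [-0.0023  0.0008  0.1617] turn [-0.0053 -0.0011  0.    ] rows 2.0
```

Emit:
step_arm([
  [-0.002,0,0.06,0,0,0,1],
  [-0.002,0,0.11,0,0,0,1],
  [-0.002,0,0.15,0,0,0,1],
  [-0.002,0,0.16,0,0,0,1],
  [-0.002,0,0.16,0,0,0,1],
])

```text
time_s: 13.43
position: [0.4576, -0.0605, 0.2428]
tcp_rot: [[0.224, 0.975, -0.004], [0.975, -0.224, 0.002], [0.001, -0.004, -1.0]]
force: [-0.1, 0.4, 0.3]
opening: 0.01
grasp_force: 0.0
```

Emit:
step_arm([
  [-0.026,0,0.003,0,0,0,1],
  [-0.052,0,0.003,0,0,0,1],
  [-0.078,0,0.008,0,0,0,1],
  [-0.105,0,0.012,0,0,0,1],
  [-0.13,0,0.02,0,0,0,1],
  [-0.156,0,0.028,0,0,0,1],
  [-0.18,0,0.039,0,0,0,1],
  [-0.205,0,0.05,0,0,0,1],
])

```text
time_s: 14.1
position: [0.4446, -0.1231, 0.2292]
tcp_rot: [[0.226, 0.974, 0.001], [0.974, -0.226, -0.001], [-0.0, 0.001, -1.0]]
force: [1.2, 2.5, 1.8]
opening: 0.003
grasp_force: 1.9
```

```bash
python3 -c "
from plan import *
import cv2
now()
plan([0,-.2425,.1694],0);plan([0,-.2655,.110],0)
cv2.imwrite('pics/d.png',cv2.resize(capture('side')['image'][160:340,250:450],None,fx=3,fy=3)[:,:,::-1])"
```

```text
t 14.1 tip jig mm [   1.2 -207.8  204.2] F [1.2 2.5 1.8] op 0.0
shift [-0.1156 -0.0042  0.1161] turn [0.001  0.0005 0.0028] rows 2.0
shift [-0.1922 -0.0046  0.3142] turn [0.001  0.0005 0.0028] rows 3.0
```

View pics/d.png

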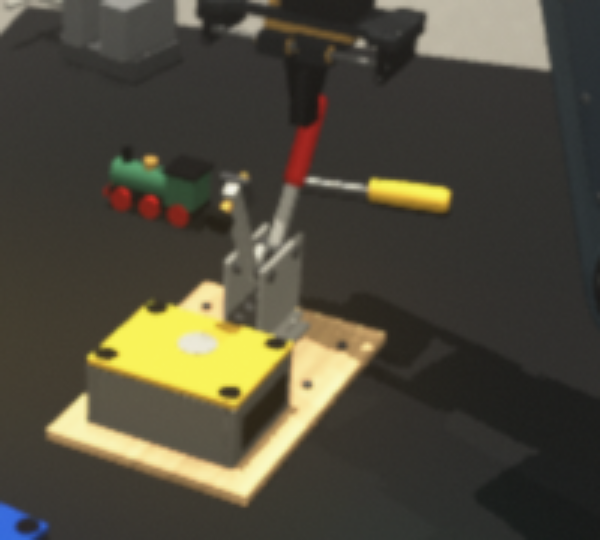

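The handle follows the fingers down: the red grip is at (305,140) and the arm at (240,210) is swinging. I keep following the arc.

Emit:
step_arm([
  [-0.023,-0.004,0.014,0,0,0,1],
  [-0.045,-0.004,0.029,0,0,0,1],
  [-0.066,-0.004,0.046,0,0,0,1],
  [-0.086,-0.004,0.065,0,0,0,1],
  [-0.104,-0.004,0.084,0,0,0,1],
  [-0.121,-0.004,0.105,0,0,0,1],
  [-0.136,-0.004,0.127,0,0,0,1],
  [-0.15,-0.004,0.15,0,0,0,1],
])

```text
time_s: 14.82
position: [0.4333, -0.1665, 0.1837]
tcp_rot: [[0.225, 0.974, 0.0], [0.974, -0.225, -0.001], [-0.001, 0.0, -1.0]]
force: [0.3, -0.5, 3.9]
opening: 0.004
grasp_force: 1.4
```

```bash
python3 -c "
from plan import *
now();plan([0,-.2655,.110],0)"
```

```text
t 14.8167 tip jig mm [ 1.000e-01 -2.527e+02  1.587e+02] F [ 0.3 -0.5  3.9] op 0.0
shift [-0.0426 -0.0006  0.1623] turn [0.0006 0.0013 0.0038] rows 2.0
```

Emit:
step_arm([
  [-0.012,0,0.024,0,0,0,1],
  [-0.022,0,0.049,0,0,0,1],
  [-0.03,0,0.075,0,0,0,1],
  [-0.036,0,0.1,0,0,0,1],
  [-0.04,0,0.12,0,0,0,1],
  [-0.042,0,0.14,0,0,0,1],
  [-0.043,0,0.155,0,0,0,1],
  [-0.043,0,0.165,0,0,0,1],
])

```text
time_s: 15.48
position: [0.4301, -0.1785, 0.134]
tcp_rot: [[0.226, 0.974, -0.001], [0.974, -0.226, -0.0], [-0.0, -0.001, -1.0]]
force: [0.4, -1.9, 2.8]
opening: 0.006
grasp_force: 1.3
```

```bash
python3 -c "
from plan import *
now()"
```

```text
t 15.4833 tip jig mm [  -0.3 -265.1  109. ] F [ 0.4 -1.9  2.8] op 0.01
```

Tip z is 109 mm and the stop is near 106.5 mm, so I press a little further until it is firm.

Emit:
step_arm([
  [0,0,0.004,0,0,0,1],
  [0,0,0.008,0,0,0,1],
  [0,0,0.012,0,0,0,1],
  [0,0,0.014,0,0,0,1],
  [0,0,0.014,0,0,0,1],
])

```text
time_s: 15.9
position: [0.4299, -0.1777, 0.1318]
tcp_rot: [[0.225, 0.974, -0.001], [0.974, -0.225, 0.0], [-0.0, -0.001, -1.0]]
force: [-2.9, -0.9, 16.8]
opening: 0.005
grasp_force: 7.9
```

```bash
python3 -c "
from plan import *
now()"
```

```text
t 15.9 tip jig mm [  -0.7 -264.3  106.8] F [-2.9 -0.9 16.8] op 0.01
```

The handle is against its hard stop: 16.8 N at 106.8 mm. Let go and lift straight up.

Emit:
step_arm([
  [0,0,-0.02,0,0,0,1],
  [0,0,-0.12,0,0,0,1],
  [0,0,-0.24,0,0,0,1],
  [0,0,-0.36,0,0,0,1],
  [0,0,-0.45,0,0,0,1],
  [0,0,-0.45,0,0,0,1],
  [0,0,-0.45,0,0,0,1],
])

```text
time_s: 16.48
position: [0.4304, -0.1776, 0.2666]
tcp_rot: [[0.225, 0.974, 0.002], [0.974, -0.225, -0.001], [-0.0, 0.002, -1.0]]
force: [-0.3, -0.2, -0.1]
opening: 0.003
grasp_force: 0.0
```

```bash
python3 -c "
from plan import *
import cv2
now()
cv2.imwrite('pics/e.png',np.hstack([cv2.resize(capture(n)['image'][y:y+130,x:x+130],None,fx=3,fy=3,interpolation=2) for n,y,x in(('side',190,260),('top',200,280))])[:,:,::-1])"
```

```text
t 16.4833 tip jig mm [-1.000e-01 -2.641e+02  2.416e+02] F [-0.3 -0.2 -0.1] op 0.0
```

View pics/e.png

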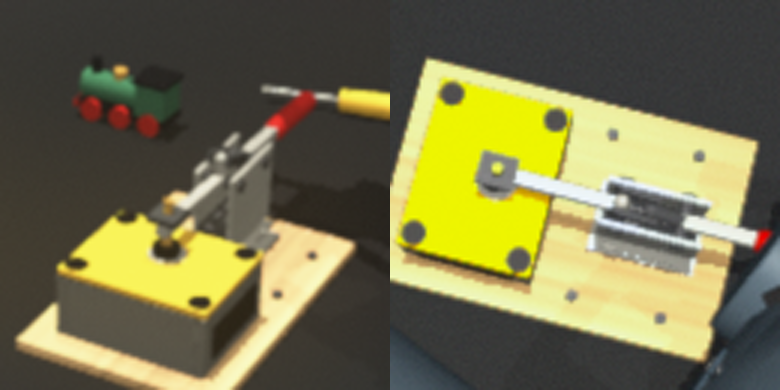

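The pad (165,250) is down on the flush lid, the handle (295,115) is level and locked, and the robot touches nothing.

```bash
python3 -c "
from rig import *
print(hand_in())"
```

```text
the job is handed in; nothing more can be done
None
```

The lid was pressed down at all four corners and looks flush, the clamp handle is locked at its stop with the pad on the lid, and the job is handed in at about 16.5 s; the hand-in gave no verdict.

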